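# Hold the ticket clip open over the menu board

### The arm

A 7-joint arm with a two-finger parallel gripper is mounted at the origin on the work surface. World frame = base frame: x ahead of the robot, y to its left, z up, the work surface at z = 0. Lengths are in m, angles in rad, forces in N, time in s.
With the tool pointing down it reaches from about 0.425 to 0.925 m from the base axis. Payload 6.8 kg.
Tool frame: the origin (TCP) lies between the finger pads; the fingertips stand finger_overhang ahead of it and the grasp point (between the pads) lies 6 mm ahead of it (finger_overhang is the distance from the TCP to the fingertips, in m); z points along the fingers, y is the line along which they close (so a half turn about z gives the same grasp; the last joint's range is limited). The gripper opens to 85 mm and grips with 20 to 120 N. Pads are 22 mm wide; open, the fingers measure 114 mm over their backs; the gripper's body (76 mm by 85 mm) begins 54 mm behind the grasp point. The pads swing forward as they close: fully open they stand 13 mm farther back than shut.
Start: joints at [1.242, 0.477, 0.022, 1.555, -0.011, 1.109, -0.083], TCP at [0.148, -0.659, 0.23] pointing down, gripper open.
Joint ranges: [-2.96, 2.96], [-0.34, 2.1], [-1.41, 1.46], [0.24, 2.44], [-1.37, 4.51], [0.17, 1.92], [-2.96, 2.96]. Speed limits (rad/s): [2.39, 2.39, 3.14, 3.14, 3.14, 3.14, 3.14].

### API

Orientations are given as a unit quaternion [w, x, y, z].
In Python, from station import * gives the robot as it stands.
- The arm moves only by the tool drive_tool, never from a script. Its argument "increments" is a list of rows, each an object of numbers: "claw": the finger opening in m, from 0 to 0.0854; "dx", "dy", "dz": the shift along the tool's x, y, z in m; "wx", "wy", "wz": the turn, a rotation vector about the tool's x, y, z in degrees. A call has 1 to 20 rows; each row shifts and turns the commanded pose from where the row before left it, along the tool's axes as they then stand; what a row does not reach is not made up. A row lasts 1/8 s, in which the tool goes at most 62.5 mm and 10.7 degrees, less where a joint would pass 70% of its speed; a pose out of reach is approached as far as the arm can. A call with a gripper value outside its range is refused whole. The fingers move at their own pace and stop on an object; "newtons" is the grip in N (left out, the last holds). Time passes only in rows, so rows that do not move let the fingers close. It gives the time, the measured TCP pose, the force, the opening and the grip force at its end, in the units of the state.
- get_obs(): the state, without advancing time (a new reading comes with each control period).
- read_camera(name): name is "scene" or "top" or "wrist"; returns (picture, depth): 480x640x3 uint8, red, green, blue; 480x640 float32, m along the optical axis (not along the pixel's ray), 0 where there is no reading.
- calibration(name): a dict with "intrinsics" (3x3 intrinsics, pixels), "k1" (the pictures are not rectified: a ray, as slopes to the right and down, at radius r is drawn at 1 + k1 r^2 times it, then the intrinsics apply), "R" (3x3) and "t" (3): a world point X has camera coordinates R X + t; the wrist camera has in their place "mount" (4x4, takes a point from camera to tool coordinates, whose origin is the TCP and whose axes are the flange's). Camera axes: x right, y down, z forward; pixel columns grow to the right and rows downward; lengths in m; the calibration is good to about 2 mm. A picture is of the moment at which its call begins: read the wrist's pose just before it. calibration takes no time and is no camera call.
- hand_in(): hands the job in; it is judged then, once.
The state is a dict: "t": time; "q": joint angles; "joint_vel": joint speeds; "joint_torque": joint torques, N m; "eef_pos": TCP position; "tool_rot": TCP orientation; "contact_force": force on the tool from outside, world axes, zero at the start; "torque": the same for the moment, N m; "gripper_width": opening from 0.0 (shut) to 1.0 (fully open); "grasp_force": force on a finger pad.
Only numpy, scipy, OpenCV 4.12 (cv2) and the standard library are available. Lean on these libraries where they do the work, as an engineer would, in place of code of your own. Each camera call takes 0.05 s, during which the arm holds its last target. There are 200 camera calls.

### The job

Take the pale wooden menu board with the green panel out of the two-slot storage block and stand it on edge, fully down and roughly centred, in the slot of the single-slot stand, and let go of it. Then squeeze the orange spring clip open, lift it off its metal post, and bring it down over the top edge of that board, well open, with one jaw on each side and no part of it touching the board, and finish there, still holding the clip open in the gripper so that I can slip an order ticket in. Leave the dark board, the cup and the tamper where they are.

Things in the scene. Friction and masses are not known exactly. Their poses are not given: they have to be found in the camera images.
- board: pale wooden menu board with green panels on both faces, upright slab 8 (x, thickness) x 100 (y) x 90 (z) mm, 50 to 100 g. Origin: centre of its underside; z up when standing. It starts standing on edge in either one of the two slots of the store, where it may lean up to about 0.1 rad.
- slate: bystander: black board with grey panels, same size and frame as the menu board, standing in the other slot of the store.
- store: fixed dark wooden storage block on the work surface, 124 (x) x 110 (y) x 40 (z) mm, origin at the centre of its underside. Two slots run along its y, centred at x = -35 and +35 mm; each is like the stand's slot.
- stand: fixed stand on the work surface: steel foot 70 (x) x 110 (y) x 10 mm and two wooden rails 90 mm long, to 40 mm high, forming one slot along y at x = 0. Slot 10.5 mm wide, open at the ends and on top, floor 10 mm above the origin; its mouth widens at 45 degrees to 22 mm over the top 6 mm. Origin: centre of the underside.
- post: fixed clip post: foot 90 (x) x 70 (y) x 12 mm with an upright aluminium plate 6 (x) x 50 (y) mm, top edge 85 mm above the work surface. Origin: centre of the underside. The clip starts biting this plate.
- clip: orange spring clip, 50 g, 24 mm wide: two rocking levers on a steel pin, handles up, jaws down. Origin: centre of the pin (diameter 10, along y); z up; x is the way the handles are squeezed. As parked the pin rests on the plate's top edge (origin 90 mm above the surface) and the jaws bite the plate. Jaws reach 38 mm below the pin; between tips and pin the jaw arms leave 14 mm or more.
- clip_a (a joint): how far the +x lever of the clip has swung: 0 rad as parked on the post, -0.05 fully shut, 0.32 fully open (stop); the other lever always mirrors it. A spring shuts it.
- clip_grip (a point): where to pinch the clip: between its handles, 34 mm above the pin. The handles are flat plates up to 44 mm above the pin, splayed as parked: 48 mm overall at the top, 20 at the root. Squeezing them together along x spreads the jaws, taking about 8 N each; fully open they meet a stop with their outer faces parallel, 20 mm apart, flat against the fingers. Keep squeezing, or the spring shuts it.
- tip_a (a point): centre of the inner face of the clip's +x jaw tip (pad 8 mm high, 24 mm wide); in the clip's frame at x 3, z -34 mm as parked, about x 14, z -31 mm fully open (tip gap 6 mm parked, 27 mm open).
- tip_b (a point): the same for the -x jaw tip.
- cup: bystander: white ceramic cup, 84 mm across the rim, 60 mm high, origin at the centre of its underside.
- tamper: bystander: wooden coffee tamper, 58 mm across its foot, 84 mm high, origin at the centre of its underside.
Things that resemble listed ones, but are neither listed nor needed, are in the scene too. Of the things that look like the clip, the smaller one is meant.

How it is judged:
By the outcome, as a careful person would: the job done as asked, in the order asked, and still so for the second after the job is handed in, while the arm keeps its last pose, push and grip.
It also fails if it takes over 61 s, if anything falls off the work surface, if the arm or the gripper's body presses on something with over 40 N, if the wrist force passes 120 N, or if a joint passes its speed limit or range.

## Working session

There is one attempt and no reset: what is moved stays moved. The work goes in short steps, Python scripts to look and compute and a tool call to move; the robot and the scene stay as the last step left them, time stands still between calls to the robot, and variables do not carry over. Pictures are saved under pics/ and viewed, at most 10 in all, crops included, and the job is handed in when it is done.

Besides the shell and the picture viewer there is one more tool, called after "Request:" in YAML: its name, and indented under it one key for each argument. drive_tool: Moves the arm, as the interface text tells. Its arguments: {"type":"object","properties":{"increments":{"type":"array","items":{"type":"object","properties":{"claw":{"type":"number"},"dx":{"type":"number"},"dy":{"type":"number"},"dz":{"type":"number"},"wx":{"type":"number"},"wy":{"type":"number"},"wz":{"type":"number"}}}},"newtons":{"type":"number"}},"required":["increments"]}

```bash
ls; mkdir -p pics; python3 - <<'E'
from station import *
import cv2,numpy as np
o=get_obs();print({k:np.round(v,4).tolist() for k,v in o.items()})
for n in("scene","top"):
    im,d=read_camera(n);np.savez("pics/%s0.npz"%n,im=im,d=d);cv2.imwrite("pics/%s0.png"%n,im[:,:,::-1])
    c=calibration(n);print(n,c)
    print("valid depth",(d>0).mean())
print(calibration("wrist"))
E
```

```text
pics
{'t': 0.0, 'q': [1.2419, 0.4778, 0.0224, 1.5564, -0.0115, 1.1093, -0.0831], 'joint_vel': [-0.0003, 0.0003, -0.0021, 0.0001, -0.0003, 0.0008, 0.0005], 'joint_torque': [-0.0004, -59.6452, 1.608, -28.1201, 0.0125, 0.0093, -0.0], 'eef_pos': [0.1477, -0.658, 0.2288], 'tool_rot': [-0.0009, 0.9939, 0.1102, -0.0002], 'contact_force': [0.6214, 1.0546, 0.3398], 'torque': [-0.0333, -0.0652, 0.0493], 'grasp_force': 0.0, 'gripper_width': 1.002}
scene {'intrinsics': array([[582.47279398,   0.        , 320.63807335],
       [  0.        , 582.47279398, 243.24524558],
       [  0.        ,   0.        ,   1.        ]]), 'k1': 0.06007431679517647, 'R': array([[ 0.73703809,  0.67584607,  0.00263484],
       [ 0.56980037, -0.61928487, -0.54019791],
       [-0.36345892,  0.39964777, -0.84153388]]), 't': array([-0.43983142, -0.31262349,  1.36964   ])}
valid depth 0.9960514322916667
top {'intrinsics': array([[560.55132442,   0.        , 314.3991185 ],
       [  0.        , 560.55132442, 245.67603351],
       [  0.        ,   0.        ,   1.        ]]), 'k1': -0.03865168714870327, 'R': array([[-0.02277138, -0.99971885, -0.0066101 ],
       [-0.99192063,  0.02341814, -0.12467982],
       [ 0.12479957,  0.00371756, -0.99217501]]), 't': array([-0.01494062,  0.61987396,  1.00540114])}
valid depth 0.99576171875
{'intrinsics': array([[362.07558915,   0.        , 317.17279782],
       [  0.        , 362.07558915, 245.40094322],
       [  0.        ,   0.        ,   1.        ]]), 'k1': -0.02029997315494698, 'mount': array([[-3.42090745e-05, -9.58031102e-01, -2.86664276e-01,
         7.26393464e-02],
       [ 9.99999948e-01,  5.88384317e-05, -3.15972821e-04,
        -3.72693692e-05],
       [ 3.19578667e-04, -2.86664272e-01,  9.58031050e-01,
        -1.44412145e-01],
       [ 0.00000000e+00,  0.00000000e+00,  0.00000000e+00,
         1.00000000e+00]])}
```

View pics/scene0.png

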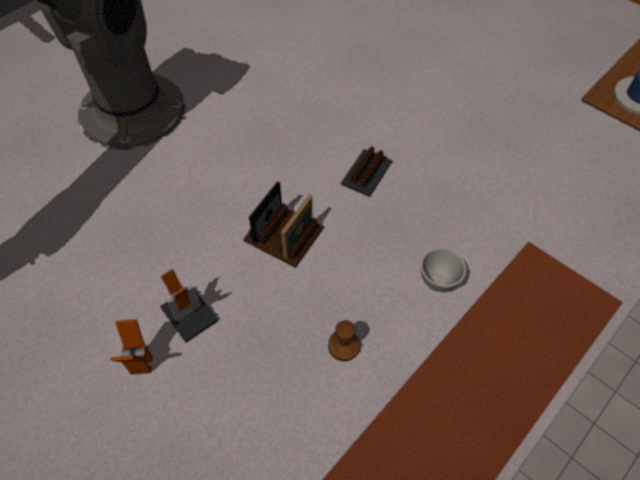

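View pics/top0.png

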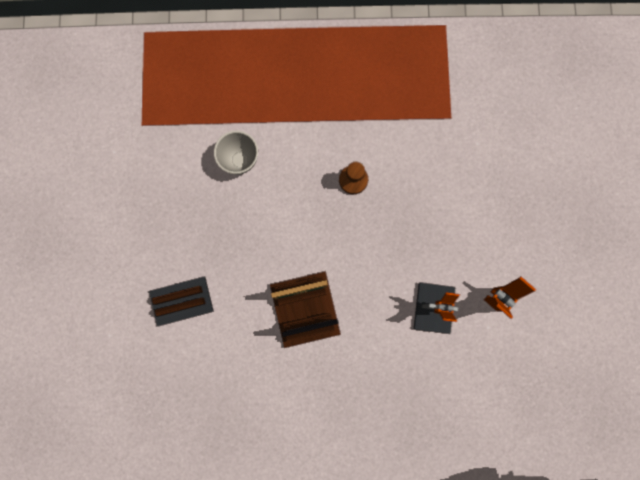

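Both views show: the pale board in the store's far (+x) slot at top (300,289) / scene (298,228), with the slate at top (310,327). The stand is at top (181,301). The small clip is on its post at top (440,306) / scene (178,290), and a bigger look-alike stands free at top (508,297) / scene (135,345). The cup is at top (236,153) and the tamper at (354,178).

```bash
cat > h.py <<'E'
from station import *
import cv2,numpy as np
from scipy.spatial.transform import Rotation as Ro
def wpose():
    o=get_obs();T=np.eye(4);T[:3,:3]=Ro.from_quat(np.roll(o["tool_rot"],-1)).as_matrix();T[:3,3]=o["eef_pos"];return T
def shoot(n):
    T=wpose() if n=="wrist" else None
    im,d=read_camera(n);return im,d,T
def rays(n,uv,T=None):
    c=calibration(n)
    s=cv2.undistortPoints(np.float64(uv).reshape(-1,1,2),c["intrinsics"],np.array([c["k1"],0,0,0.])).reshape(-1,2)
    r=np.c_[s,np.ones(len(s))]
    if n=="wrist":
        M=T@c["mount"];return M[:3,3],r@M[:3,:3].T
    return -c["R"].T@c["t"],r@c["R"]
def cloud(n,d,T=None):
    v,u=np.mgrid[:480,:640];o,r=rays(n,np.c_[u.ravel(),v.ravel()],T)
    P=o+r*d.reshape(-1,1);P[d.ravel()==0]=np.nan;return P.reshape(480,640,3)
def onplane(n,uv,z,T=None):
    o,r=rays(n,uv,T);return o+r*((z-o[2])/r[:,2])[:,None]
def rect(P):
    (c,s,a)=cv2.minAreaRect((P[:,:2]*1000).astype(np.float32));return np.round(c,1),np.round(s,1),round(a,1)
def fit(P):
    m=np.median(P,0);q=P-m;w=np.linalg.svd(q-q.mean(0),full_matrices=False)
    return P.mean(0),w[2],w[1]/np.sqrt(len(P))
E
python3 - <<'E'
from h import *
z=np.load("pics/top0.npz");P=cloud("top",z["d"]);im=z["im"]
tab=P[350:450,200:400,2];print("table z",np.nanmedian(tab),np.nanstd(tab))
def reg(u0,u1,v0,v1,lo,hi,f=None):
    m=np.zeros((480,640),bool);m[v0:v1,u0:u1]=1
    m&=(P[...,2]>lo)&(P[...,2]<hi)
    if f is not None:m&=f
    return P[m]
hsv=cv2.cvtColor(im,cv2.COLOR_RGB2HSV);org=(hsv[...,0]<14)&(hsv[...,1]>170)&(hsv[...,2]>90)
for nm,a in dict(store=(250,360,260,360,.03,.046),storetop=(250,360,260,360,.08,.12),standfoot=(140,222,268,335,.004,.03),standrail=(140,222,268,335,.03,.05),postfoot=(405,462,275,345,.006,.02)).items():
    Q=reg(*a);print(nm,len(Q),rect(Q),np.round(np.median(Q[:,2]),4))
for nm,a in dict(board=(250,360,260,308,.07,.12),slate=(250,360,308,360,.07,.12)).items():
    Q=reg(*a);c,V,s=fit(Q);print(nm,len(Q),rect(Q),np.round(np.percentile(Q[:,2],[5,50,95]),4),c.round(4))
for nm,a in dict(clip=(405,475,275,345,.05,.16),big=(475,560,260,330,.05,.2)).items():
    Q=reg(*a,org);print(nm,len(Q),rect(Q),np.round(np.percentile(Q[:,2],[5,50,95]),4),Q.mean(0).round(4))
for nm,a in dict(cup=(205,265,125,185,.04,.1),tamper=(335,375,155,200,.02,.1)).items():
    Q=reg(*a);print(nm,rect(Q),Q[:,2].max())
big=cv2.resize(im[265:345,400:550],None,fx=5,fy=5,interpolation=cv2.INTER_CUBIC);cv2.imwrite("pics/clipcrop.png",big[:,:,::-1])
E
```

```text
table z -0.001183224624263568 0.001971633446136458
store 1197 (array([503.4,  -8.5]), array([104.7,  96.1]), 12.2) 0.0358
storetop 572 (array([503.7,  -9.7]), array([ 78.4, 102.2]), 12.5) 0.0986
standfoot 1487 (array([531. , 237.8]), array([153. , 118.2]), 80.3) 0.0092
standrail 639 (array([523.7, 228.3]), array([34.9, 91.7]), 13.8) 0.0354
postfoot 1283 (array([ 507.1, -246.8]), array([ 87.2, 102.3]), 81.0) 0.0105
board 319 (array([537.4,  -0.9]), array([ 8.7, 99.6]), 11.9) [0.0768 0.0983 0.1018] [ 0.5369 -0.0011  0.096 ]
slate 293 (array([469.9, -18.5]), array([ 8.5, 99.5]), 12.1) [0.0842 0.0986 0.1014] [ 0.47   -0.0185  0.0974]
clip 171 (array([ 499.2, -256.1]), array([24.7, 47.1]), 79.0) [0.0857 0.1189 0.1311] [ 0.4956 -0.2555  0.1118]
big 181 (array([ 513.7, -372.2]), array([36.8, 67.6]), 49.2) [0.0564 0.1107 0.1158] [ 0.5087 -0.3672  0.0965]
cup (array([798.5, 114.2]), array([83. , 81.9]), 32.3) 0.06315298338743736
tamper (array([ 750. , -108.1]), array([37.3, 34.6]), 39.7) 0.08431367507350607
```

View pics/clipcrop.png

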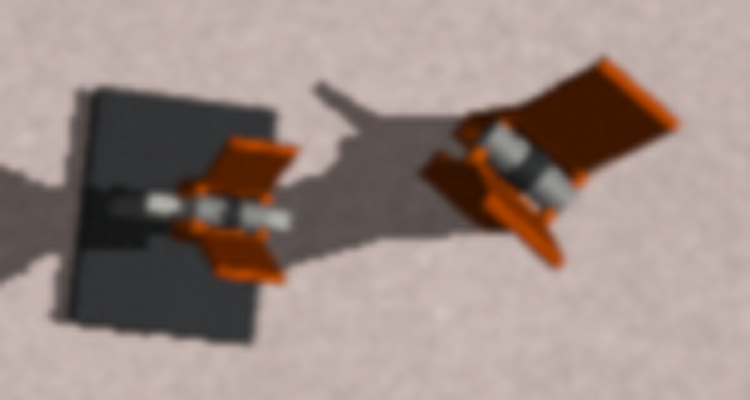

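The choices, from that crop: the smaller clip biting the dark post (crop 235,210 = top 447,307) is the target. The larger one at top (508,297) is the look-alike. I take the pale board at top (300,289), not the slate at (310,327). Next I go above the board.

Request:
drive_tool:
  increments:
    - {"dx": 0.037,"dy": -0.039,"claw": 0.045}
    - {"dx": 0.037,"dy": -0.039}
    - {"dx": 0.037,"dy": -0.039}
    - {"dx": 0.037,"dy": -0.039}
    - {"dx": 0.037,"dy": -0.039}
    - {"dx": 0.037,"dy": -0.039}
    - {"dx": 0.037,"dy": -0.039}
    - {"dx": 0.037,"dy": -0.039}
    - {"dx": 0.037,"dy": -0.039}
    - {"dx": 0.037,"dy": -0.039}
    - {"dx": 0.037,"dy": -0.039}
    - {"dx": 0.037,"dy": -0.039}
    - {"dx": 0.037,"dy": -0.039}
    - {"dx": 0.037,"dy": -0.039}
    - {"wz": -10}
    - {"wz": -10}
    - {"wz": -10}
    - {"wz": -10}
    - {"wz": -10}
    - {"wz": -10}
  newtons: 30

```text
schema error: expected keys claw, dx, dy, dz, wx, wy, wz
```

Request:
drive_tool:
  increments:
    - {"wz": -10}
    - {"wz": -10}
    - {"wz": -9}
    - {}

```text
schema error: expected keys claw, dx, dy, dz, wx, wy, wz
```

```bash
python3 - <<'E'
from h import *
import station
print([n for n in dir(station) if 'over' in n.lower() or 'finger' in n.lower()], globals().get("finger_overhang"))
T=wpose();print(T.round(4).tolist(),get_obs()["q"].round(3),get_obs()["gripper_width"])
im,d,T=shoot("wrist");np.savez("pics/w1.npz",im=im,d=d,T=T);cv2.imwrite("pics/w1.png",im[:,:,::-1])
P=cloud("wrist",d,T)
for nm,c in dict(board=(.537,-.001),slate=(.47,-.0185)).items():
    m=(np.hypot(P[...,0]-c[0],(P[...,1]-c[1])*.5)<.03)&(P[...,2]>.09)&(P[...,2]<.115)
    Q=P[m];print(nm,len(Q),rect(Q),np.percentile(Q[:,2],[5,50,95]).round(4)) if len(Q) else print(nm,0)
E
```

```text
['finger_overhang'] 0.025
[[0.9757, 0.2191, -0.0005, 0.1477], [0.2191, -0.9757, 0.0016, -0.6581], [-0.0001, -0.0016, -1.0, 0.2289], [0.0, 0.0, 0.0, 1.0]] [ 1.242  0.478  0.022  1.556 -0.012  1.109 -0.083] 0.9973462858635469
board 0
slate 0
```

View pics/w1.png

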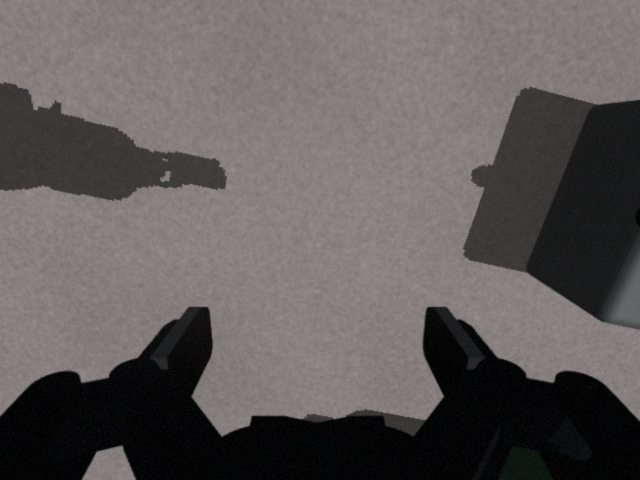

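The move was refused because every row needs all seven keys, so this picture shows only the start view: fingers at (195,330) and (440,330). I'll resend it in full.

Request:
drive_tool:
  increments:
    - {"dx": 0.037,"dy": -0.039,"dz": 0,"wx": 0,"wy": 0,"wz": 0,"claw": 0.045}
    - {"dx": 0.037,"dy": -0.039,"dz": 0,"wx": 0,"wy": 0,"wz": 0,"claw": 0.045}
    - {"dx": 0.037,"dy": -0.039,"dz": 0,"wx": 0,"wy": 0,"wz": 0,"claw": 0.045}
    - {"dx": 0.037,"dy": -0.039,"dz": 0,"wx": 0,"wy": 0,"wz": 0,"claw": 0.045}
    - {"dx": 0.037,"dy": -0.039,"dz": 0,"wx": 0,"wy": 0,"wz": 0,"claw": 0.045}
    - {"dx": 0.037,"dy": -0.039,"dz": 0,"wx": 0,"wy": 0,"wz": 0,"claw": 0.045}
    - {"dx": 0.037,"dy": -0.039,"dz": 0,"wx": 0,"wy": 0,"wz": 0,"claw": 0.045}
    - {"dx": 0.037,"dy": -0.039,"dz": 0,"wx": 0,"wy": 0,"wz": 0,"claw": 0.045}
    - {"dx": 0.037,"dy": -0.039,"dz": 0,"wx": 0,"wy": 0,"wz": 0,"claw": 0.045}
    - {"dx": 0.037,"dy": -0.039,"dz": 0,"wx": 0,"wy": 0,"wz": 0,"claw": 0.045}
    - {"dx": 0.037,"dy": -0.039,"dz": 0,"wx": 0,"wy": 0,"wz": 0,"claw": 0.045}
    - {"dx": 0.037,"dy": -0.039,"dz": 0,"wx": 0,"wy": 0,"wz": 0,"claw": 0.045}
    - {"dx": 0.037,"dy": -0.039,"dz": 0,"wx": 0,"wy": 0,"wz": 0,"claw": 0.045}
    - {"dx": 0.037,"dy": -0.039,"dz": 0,"wx": 0,"wy": 0,"wz": 0,"claw": 0.045}
    - {"dx": 0,"dy": 0,"dz": 0,"wx": 0,"wy": 0,"wz": -10,"claw": 0.045}
    - {"dx": 0,"dy": 0,"dz": 0,"wx": 0,"wy": 0,"wz": -10,"claw": 0.045}
    - {"dx": 0,"dy": 0,"dz": 0,"wx": 0,"wy": 0,"wz": -10,"claw": 0.045}
    - {"dx": 0,"dy": 0,"dz": 0,"wx": 0,"wy": 0,"wz": -10,"claw": 0.045}
    - {"dx": 0,"dy": 0,"dz": 0,"wx": 0,"wy": 0,"wz": -10,"claw": 0.045}
    - {"dx": 0,"dy": 0,"dz": 0,"wx": 0,"wy": 0,"wz": -10,"claw": 0.045}
  newtons: 30

```text
t: 2.65
eef_pos: [0.5335, -0.0125, 0.2296]
tool_rot: [-0.0, 0.804, 0.595, -0.0]
contact_force: [0.4, 0.9, 0.0]
gripper_width: 0.529
grasp_force: 0.0
```

Request:
drive_tool:
  increments:
    - {"dx": 0,"dy": 0,"dz": 0,"wx": 0,"wy": 0,"wz": -10,"claw": 0.045}
    - {"dx": 0,"dy": 0,"dz": 0,"wx": 0,"wy": 0,"wz": -10,"claw": 0.045}
    - {"dx": 0,"dy": 0,"dz": 0,"wx": 0,"wy": 0,"wz": -9,"claw": 0.045}
    - {"dx": 0,"dy": 0,"dz": 0,"wx": 0,"wy": 0,"wz": 0,"claw": 0.045}

```text
t: 3.15
eef_pos: [0.5335, -0.0126, 0.2295]
tool_rot: [-0.0, 0.632, 0.775, -0.0]
contact_force: [0.6, 0.6, -1.7]
gripper_width: 0.529
grasp_force: 0.0
```

```bash
python3 - <<'E'
from h import *
T=wpose();print(T.round(4).tolist(),get_obs()["q"].round(3),get_obs()["gripper_width"])
im,d,T=shoot("wrist");np.savez("pics/w2.npz",im=im,d=d,T=T);cv2.imwrite("pics/w2.png",im[:,:,::-1])
P=cloud("wrist",d,T)
for nm,c in dict(board=(.537,-.001),slate=(.47,-.0185)).items():
    m=(np.hypot(P[...,0]-c[0],(P[...,1]-c[1])*.5)<.03)&(P[...,2]>.09)&(P[...,2]<.115)
    Q=P[m];print(nm,len(Q),rect(Q),np.percentile(Q[:,2],[5,50,95]).round(4)) if len(Q) else print(nm,0)
E
```

```text
[[-0.2003, 0.9797, -0.0005, 0.5335], [0.9797, 0.2003, 0.0002, -0.0126], [0.0003, -0.0005, -1.0, 0.2295], [0.0, 0.0, 0.0, 1.0]] [ 0.475  0.321 -0.688  1.857  0.233  1.046 -0.104] 0.5285880828692582
board 1313 (array([537.3,  -2.9]), array([ 7.7, 99.5]), 12.1) [0.099  0.1002 0.1013]
slate 1599 (array([469.9, -20.9]), array([  8.4, 100.3]), 12.2) [0.0927 0.1001 0.1014]
```

View pics/w2.png

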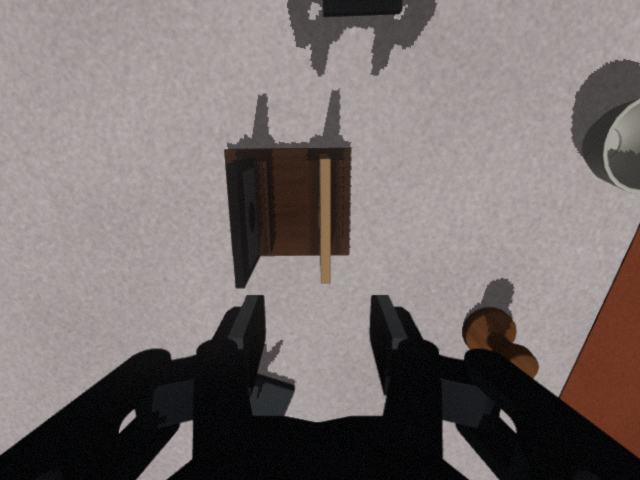

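The board's top edge runs from (325,158) to (325,283), almost between the pads, and the slate is at (240,220). The wrist and top measurements agree within 2 mm, and the board is 100 mm high as it should be. I'll descend and grip.

Request:
drive_tool:
  increments:
    - {"dx": 0.0095,"dy": 0.006,"dz": 0,"wx": 0,"wy": 0,"wz": -0.5,"claw": 0.045}
    - {"dx": 0,"dy": 0,"dz": 0.03,"wx": 0,"wy": 0,"wz": 0,"claw": 0.045}
    - {"dx": 0,"dy": 0,"dz": 0.03,"wx": 0,"wy": 0,"wz": 0,"claw": 0.045}
    - {"dx": 0,"dy": 0,"dz": 0.03,"wx": 0,"wy": 0,"wz": 0,"claw": 0.045}
    - {"dx": 0,"dy": 0,"dz": 0.03,"wx": 0,"wy": 0,"wz": 0,"claw": 0.045}
    - {"dx": 0,"dy": 0,"dz": 0.025,"wx": 0,"wy": 0,"wz": 0,"claw": 0.045}
    - {"dx": 0,"dy": 0,"dz": 0,"wx": 0,"wy": 0,"wz": 0,"claw": 0.045}
    - {"dx": 0,"dy": 0,"dz": 0,"wx": 0,"wy": 0,"wz": 0,"claw": 0.0}
    - {"dx": 0,"dy": 0,"dz": 0,"wx": 0,"wy": 0,"wz": 0,"claw": 0.0}
    - {"dx": 0,"dy": 0,"dz": 0,"wx": 0,"wy": 0,"wz": 0,"claw": 0.0}
    - {"dx": 0,"dy": 0,"dz": 0,"wx": 0,"wy": 0,"wz": 0,"claw": 0.0}
    - {"dx": 0,"dy": 0,"dz": 0,"wx": 0,"wy": 0,"wz": 0,"claw": 0.0}
  newtons: 30

```text
t: 4.7
eef_pos: [0.5385, -0.0017, 0.0861]
tool_rot: [0.001, 0.628, 0.778, 0.001]
contact_force: [-1.0, 0.1, 6.7]
gripper_width: 0.082
grasp_force: 32.3
```

Request:
drive_tool:
  increments:
    - {"dx": 0,"dy": 0,"dz": -0.015,"wx": 0,"wy": 0,"wz": 0,"claw": 0.0}
    - {"dx": 0,"dy": 0,"dz": -0.025,"wx": 0,"wy": 0,"wz": 0,"claw": 0.0}
    - {"dx": 0,"dy": 0,"dz": -0.03,"wx": 0,"wy": 0,"wz": 0,"claw": 0.0}
    - {"dx": 0,"dy": 0,"dz": -0.03,"wx": 0,"wy": 0,"wz": 0,"claw": 0.0}
    - {"dx": 0,"dy": 0,"dz": -0.02,"wx": 0,"wy": 0,"wz": 0,"claw": 0.0}
    - {"dx": 0,"dy": 0,"dz": 0,"wx": 0,"wy": 0,"wz": 0,"claw": 0.0}

```text
t: 5.45
eef_pos: [0.5388, -0.0019, 0.207]
tool_rot: [0.002, 0.628, 0.778, 0.001]
contact_force: [-0.5, -0.2, -1.0]
gripper_width: 0.081
grasp_force: 31.4
```

```bash
python3 - <<'E'
from h import *
T=wpose();print(T.round(4).tolist())
im,d,_=shoot("top");np.savez("pics/top1.npz",im=im,d=d)
P=cloud("top",d)
def reg(u0,u1,v0,v1,lo,hi):
    m=np.zeros((480,640),bool);m[v0:v1,u0:u1]=1
    return P[m&(P[...,2]>lo)&(P[...,2]<hi)]
print("rail",rect(reg(140,222,268,335,.03,.05)))
Q=reg(140,222,268,335,.004,.02);m=np.hypot(Q[:,0]-.524,Q[:,1]-.228)<.067;print("foot",rect(Q[m]))
im,d,T=shoot("wrist");np.savez("pics/w3.npz",im=im,d=d,T=T)
P=cloud("wrist",d,T)
m=(P[...,2]>.1)&(P[...,2]<.25)&(np.hypot(P[...,0]-T[0,3],P[...,1]-T[1,3])<.07)
cv2.imwrite("pics/w3.png",im[:,:,::-1])
# underside/face of board: pale+green
E
```

```text
[[-0.2101, 0.9777, 0.0041, 0.5388], [0.9777, 0.2101, -0.0003, -0.0019], [-0.0012, 0.0039, -1.0, 0.207], [0.0, 0.0, 0.0, 1.0]]
rail (array([523.9, 228. ]), array([35. , 91.6]), 13.5)
foot (array([524.4, 227.6]), array([ 89. , 109.9]), 14.0)
```

View pics/w3.png

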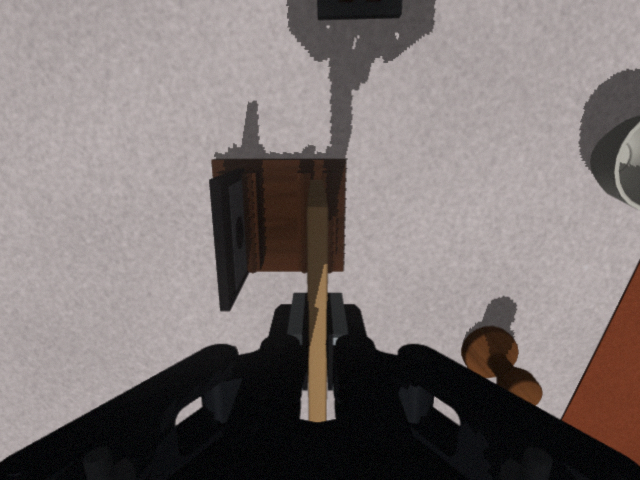

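The board is held centred between the pads, its top edge running from (318,420) up to (318,185), and the store still holds the slate at (230,240). Now over the stand.

Request:
drive_tool:
  increments:
    - {"dx": 0.03,"dy": 0.004,"dz": 0,"wx": 0,"wy": 0,"wz": 0,"claw": 0.0}
    - {"dx": 0.045,"dy": 0.007,"dz": 0,"wx": 0,"wy": 0,"wz": 0,"claw": 0.0}
    - {"dx": 0.045,"dy": 0.007,"dz": 0,"wx": 0,"wy": 0,"wz": 0,"claw": 0.0}
    - {"dx": 0.045,"dy": 0.007,"dz": 0,"wx": 0,"wy": 0,"wz": 0,"claw": 0.0}
    - {"dx": 0.04,"dy": 0.006,"dz": 0,"wx": 0,"wy": 0,"wz": 0,"claw": 0.0}
    - {"dx": 0.023,"dy": 0.003,"dz": 0,"wx": 0,"wy": 0,"wz": -1.6,"claw": 0.0}
    - {"dx": 0,"dy": 0,"dz": 0,"wx": 0,"wy": 0,"wz": 0,"claw": 0.0}
    - {"dx": 0,"dy": 0,"dz": 0,"wx": 0,"wy": 0,"wz": 0,"claw": 0.0}

```text
t: 6.55
eef_pos: [0.5228, 0.2265, 0.2038]
tool_rot: [-0.0, 0.618, 0.786, -0.001]
contact_force: [0.3, -1.1, -0.6]
gripper_width: 0.085
grasp_force: 31.4
```

```bash
python3 - <<'E'
from h import *
im,d,T=shoot("wrist");np.savez("pics/w4.npz",im=im,d=d,T=T)
print(T.round(4).tolist())
P=cloud("wrist",d,T)
c=np.array([.524,.228]);a=np.radians(13.7);L=(P[...,:2]-c)@np.array([[np.cos(a),-np.sin(a)],[np.sin(a),np.cos(a)]])
near=(abs(L[...,0])<.06)&(abs(L[...,1])<.07)
m=near&(P[...,2]>.034)&(P[...,2]<.046);print("rail wrist",m.sum(),rect(P[m]))
for s in np.arange(-.04,.05,.01):
    q=m&(abs(L[...,1]-s)<.004);x=np.sort(L[...,0][q])*1000
    if len(x)>5:
        g=np.diff(x);i=g.argmax();print(round(s,3),len(x),x[[0,i,i+1,-1]].round(1))
# held board: points in tool coordinates
Q=(P.reshape(-1,3)-T[:3,3])@T[:3,:3]
rgb=im.reshape(-1,3).astype(int)
k=(abs(Q[:,1])<.02)&(abs(Q[:,0])<.08)&(Q[:,2]>-.02)&(Q[:,2]<.09)&(rgb[:,0]-rgb[:,2]>25)
B=Q[k];print("board tool",len(B),np.percentile(B,[2,50,98],axis=0).round(4).tolist())
E
```

```text
[[-0.2363, 0.9717, -0.0015, 0.5228], [0.9717, 0.2363, -0.0015, 0.2265], [-0.0011, -0.0018, -1.0, 0.2038], [0.0, 0.0, 0.0, 1.0]]
rail wrist 1686 (array([523.4, 225.5]), array([34.5, 89.9]), 13.6)
-0.04 125 [-18.1 -11.5   7.6  16. ]
-0.03 127 [-17.9 -12.2   7.5  15.9]
-0.02 126 [-17.8 -12.1   7.4  15.7]
-0.01 119 [-17.6 -12.    8.2  15.5]
0.0 130 [-18.4 -11.9   8.2  15.4]
0.01 136 [-18.2 -11.8   7.2  16.1]
0.02 164 [-18.1 -10.1   5.5  16. ]
0.03 204 [-17.9  -9.1   4.5  15.8]
0.04 207 [-17.8  -6.6   4.5  15.7]
board tool 2834 [[-0.045, -0.0036, -0.0153], [-0.0064, 0.0002, -0.0141], [0.0451, 0.0035, -0.013]]
```

The slot and the held board line up within 0.5 mm and 0.1°. The board's bottom is about 75 mm ahead of the TCP, so it should be fully down at TCP z ≈ 0.0855.

Request:
drive_tool:
  increments:
    - {"dx": 0,"dy": 0.0005,"dz": 0.02,"wx": 0,"wy": 0,"wz": 0,"claw": 0.0}
    - {"dx": 0,"dy": 0,"dz": 0.03,"wx": 0,"wy": 0,"wz": 0,"claw": 0.0}
    - {"dx": 0,"dy": 0,"dz": 0.03,"wx": 0,"wy": 0,"wz": 0,"claw": 0.0}
    - {"dx": 0,"dy": 0,"dz": 0.01,"wx": 0,"wy": 0,"wz": 0,"claw": 0.0}
    - {"dx": 0,"dy": 0,"dz": 0.01,"wx": 0,"wy": 0,"wz": 0,"claw": 0.0}
    - {"dx": 0,"dy": 0,"dz": 0.01,"wx": 0,"wy": 0,"wz": 0,"claw": 0.0}
    - {"dx": 0,"dy": 0,"dz": 0.006,"wx": 0,"wy": 0,"wz": 0,"claw": 0.0}
    - {"dx": 0,"dy": 0,"dz": 0.002,"wx": 0,"wy": 0,"wz": 0,"claw": 0.0}
    - {"dx": 0,"dy": 0,"dz": 0,"wx": 0,"wy": 0,"wz": 0,"claw": 0.0}

```text
t: 7.72
eef_pos: [0.5236, 0.2283, 0.087]
tool_rot: [0.0, 0.617, 0.787, 0.0]
contact_force: [-0.7, 0.4, -0.0]
gripper_width: 0.082
grasp_force: 31.5
```

Request:
drive_tool:
  increments:
    - {"dx": 0,"dy": 0,"dz": 0.0015,"wx": 0,"wy": 0,"wz": 0,"claw": 0.0}
    - {"dx": 0,"dy": 0,"dz": 0,"wx": 0,"wy": 0,"wz": 0,"claw": 0.0}

```text
t: 7.98
eef_pos: [0.524, 0.2286, 0.0861]
tool_rot: [0.0, 0.617, 0.787, 0.001]
contact_force: [-0.6, -0.9, 5.0]
gripper_width: 0.079
grasp_force: 32.1
```

Request:
drive_tool:
  increments:
    - {"dx": 0,"dy": 0,"dz": 0,"wx": 0,"wy": 0,"wz": 0,"claw": 0.02}
    - {"dx": 0,"dy": 0,"dz": 0,"wx": 0,"wy": 0,"wz": 0,"claw": 0.04}
    - {"dx": 0,"dy": 0,"dz": 0,"wx": 0,"wy": 0,"wz": 0,"claw": 0.04}
    - {"dx": 0,"dy": 0,"dz": 0,"wx": 0,"wy": 0,"wz": 0,"claw": 0.04}
    - {"dx": 0,"dy": 0,"dz": -0.02,"wx": 0,"wy": 0,"wz": 0,"claw": 0.04}
    - {"dx": 0,"dy": 0,"dz": -0.04,"wx": 0,"wy": 0,"wz": 0,"claw": 0.04}
    - {"dx": 0,"dy": 0,"dz": -0.05,"wx": 0,"wy": 0,"wz": 0,"claw": 0.04}
    - {"dx": 0,"dy": 0,"dz": -0.04,"wx": 0,"wy": 0,"wz": 0,"claw": 0.04}
    - {"dx": 0,"dy": 0,"dz": 0,"wx": 0,"wy": 0,"wz": 0,"claw": 0.065}
    - {"dx": 0,"dy": 0,"dz": 0,"wx": 0,"wy": 0,"wz": 0,"claw": 0.065}

```text
t: 9.22
eef_pos: [0.5232, 0.228, 0.2357]
tool_rot: [0.0, 0.617, 0.787, 0.0]
contact_force: [0.7, 0.6, -0.7]
gripper_width: 0.761
grasp_force: 0.0
```

```bash
python3 - <<'E'
from h import *
im,d,T=shoot("wrist");np.savez("pics/w5.npz",im=im,d=d,T=T)
print(T.round(4).tolist(),get_obs()["gripper_width"])
P=cloud("wrist",d,T)
near=np.hypot(P[...,0]-.523,P[...,1]-.227)<.07
m=near&(P[...,2]>.094)&(P[...,2]<.106);print("board top",m.sum(),rect(P[m]),np.percentile(P[m][:,2],[5,50,95]).round(4))
a=np.radians(13.6);L=(P[...,:2]-[.5235,.227])@np.array([[np.cos(a),-np.sin(a)],[np.sin(a),np.cos(a)]])
for s in(-.04,-.02,0,.02,.04):
    q=m&(abs(L[...,1]-s)<.006);r=near&(P[...,2]>.034)&(P[...,2]<.046)&(abs(L[...,1]-s)<.006)
    print(s,np.percentile(L[...,0][q]*1000,[2,50,98]).round(1),np.percentile(L[...,0][r]*1000,[1,99]).round(1))
im2,d2,_=shoot("top");np.savez("pics/top2.npz",im=im2,d=d2)
c=np.hstack([cv2.resize(im[60:300,160:480],(480,360)),cv2.resize(im2[260:350,120:200],(320,360))]);cv2.imwrite("pics/w5.png",c[:,:,::-1])
# path to clip
t=np.array([.497,-.2555]);print("to clip, tool axes",(np.r_[t,T[2,3]]-T[:3,3])@T[:3,:3])
E
```

```text
[[-0.2377, 0.9713, 0.0005, 0.5232], [0.9713, 0.2377, -0.0003, 0.228], [-0.0004, 0.0004, -1.0, 0.2357], [0.0, 0.0, 0.0, 1.0]] 0.7607210146128353
board top 1212 (array([523.6, 227.9]), array([ 8. , 98.9]), 13.6) [0.099  0.1002 0.1013]
-0.04 [-2.9  0.5  3.8] [-17.5  16.6]
-0.02 [-2.9  0.4  3.7] [-17.3  16.3]
0 [-3.7 -0.1  3.5] [-17.1  16. ]
0.02 [-3.7  0.3  4.2] [-16.9  16.7]
0.04 [-3.7  0.2  4.1] [-17.6  16.3]
to clip, tool axes [-4.63435908e-01 -1.40389058e-01  1.15899500e-04]
```

View pics/w5.png

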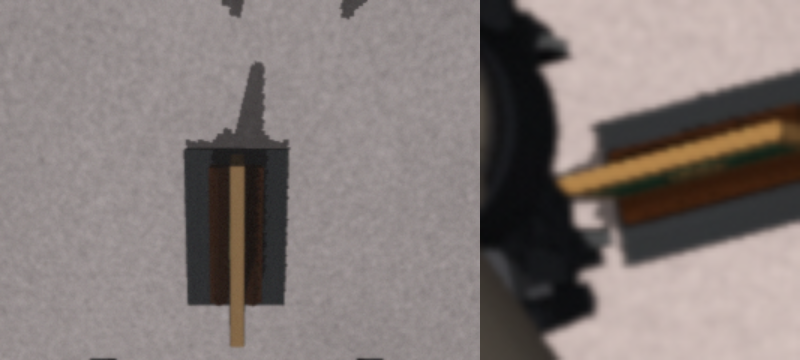

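The board stands fully down: its top is at z = 0.100, it is centred within 1 mm and parallel to the slot. The crop shows it upright at (237,250) between the rails. On to the clip.

Request:
drive_tool:
  increments:
    - {"dx": -0.03,"dy": -0.009,"dz": 0,"wx": 0,"wy": 0,"wz": 0,"claw": 0.065}
    - {"dx": -0.05,"dy": -0.015,"dz": 0,"wx": 0,"wy": 0,"wz": 0,"claw": 0.065}
    - {"dx": -0.05,"dy": -0.015,"dz": 0,"wx": 0,"wy": 0,"wz": 0,"claw": 0.065}
    - {"dx": -0.05,"dy": -0.015,"dz": 0,"wx": 0,"wy": 0,"wz": 0,"claw": 0.065}
    - {"dx": -0.05,"dy": -0.015,"dz": 0,"wx": 0,"wy": 0,"wz": 0,"claw": 0.065}
    - {"dx": -0.05,"dy": -0.015,"dz": 0,"wx": 0,"wy": 0,"wz": 0,"claw": 0.065}
    - {"dx": -0.05,"dy": -0.015,"dz": 0,"wx": 0,"wy": 0,"wz": 0,"claw": 0.065}
    - {"dx": -0.05,"dy": -0.015,"dz": 0,"wx": 0,"wy": 0,"wz": 0,"claw": 0.065}
    - {"dx": -0.05,"dy": -0.015,"dz": 0,"wx": 0,"wy": 0,"wz": 0,"claw": 0.065}
    - {"dx": -0.033,"dy": -0.011,"dz": 0,"wx": 0,"wy": 0,"wz": 0,"claw": 0.065}
    - {"dx": 0,"dy": 0,"dz": 0,"wx": 0,"wy": 0,"wz": 10,"claw": 0.065}
    - {"dx": 0,"dy": 0,"dz": 0,"wx": 0,"wy": 0,"wz": 10,"claw": 0.065}
    - {"dx": 0,"dy": 0,"dz": 0,"wx": 0,"wy": 0,"wz": 0,"claw": 0.065}

```text
t: 10.95
eef_pos: [0.4969, -0.2545, 0.2343]
tool_rot: [-0.001, 0.744, 0.668, -0.0]
contact_force: [-1.2, -0.4, -0.8]
gripper_width: 0.764
grasp_force: 0.0
```

```bash
python3 - <<'E'
from h import *
im,d,T=shoot("wrist");np.savez("pics/w6.npz",im=im,d=d,T=T)
print(T.round(4).tolist())
P=cloud("wrist",d,T);cv2.imwrite("pics/w6.png",im[:,:,::-1])
hsv=cv2.cvtColor(im,cv2.COLOR_RGB2HSV);org=(hsv[...,0]<16)&(hsv[...,1]>150)
near=np.hypot(P[...,0]-.5,P[...,1]+.25)<.06
Q=P[near&org&(P[...,2]>.06)&(P[...,2]<.16)];print("clip",len(Q),rect(Q),np.percentile(Q[:,2],[1,50,99]).round(4))
Q2=Q[Q[:,2]>.126];print("handle tops",len(Q2),rect(Q2))
m=near&~org&(P[...,2]>.078)&(P[...,2]<.088)&(P[...,1]>-.3);print("plate top+",m.sum(),rect(P[m]))
m=near&~org&(P[...,2]>.088)&(P[...,2]<.1);print("pin",m.sum(),rect(P[m]))
m=(np.hypot(P[...,0]-.507,P[...,1]+.247)<.065)&(P[...,2]>.008)&(P[...,2]<.018);print("foot",m.sum(),rect(P[m]))
E
```

```text
[[0.1071, 0.9942, -0.0019, 0.4969], [0.9942, -0.1071, 0.0009, -0.2545], [0.0007, -0.002, -1.0, 0.2343], [0.0, 0.0, 0.0, 1.0]]
clip 1603 (array([ 499.6, -258.8]), array([26.1, 46.9]), 80.5) [0.0604 0.115  0.1326]
handle tops 461 (array([ 499.7, -258.7]), array([23.4, 46.9]), 80.8)
plate top+ 200 (array([ 502.6, -255.8]), array([21., 49.]), 4.9)
pin 419 (array([ 498.7, -258.8]), array([26.9, 23.6]), 75.2)
foot 4080 (array([ 500.3, -255.9]), array([69.5, 90.1]), 81.3)
```

View pics/w6.png

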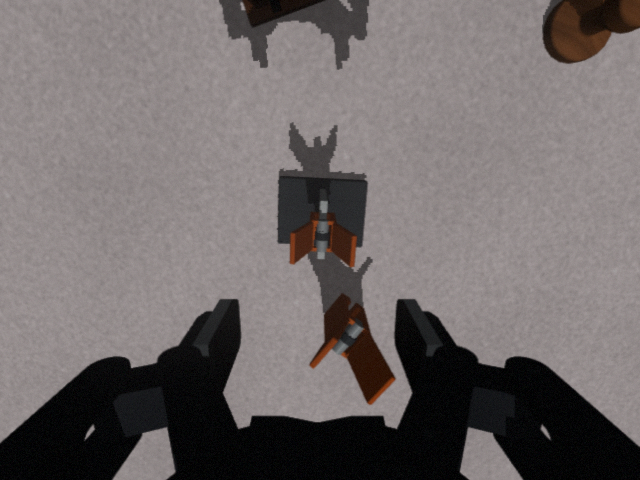

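The clip sits on the post at (322,235), aligned with it (yaw −9°), and the look-alike at (350,345) stays clear. I'll correct the alignment, descend and squeeze.

Request:
drive_tool:
  increments:
    - {"dx": -0.003,"dy": 0.003,"dz": 0,"wx": 0,"wy": 0,"wz": 2.8,"claw": 0.065}
    - {"dx": 0,"dy": 0,"dz": 0.03,"wx": 0,"wy": 0,"wz": 0,"claw": 0.065}
    - {"dx": 0,"dy": 0,"dz": 0.03,"wx": 0,"wy": 0,"wz": 0,"claw": 0.065}
    - {"dx": 0,"dy": 0,"dz": 0.025,"wx": 0,"wy": 0,"wz": 0,"claw": 0.065}
    - {"dx": 0,"dy": 0,"dz": 0.019,"wx": 0,"wy": 0,"wz": 0,"claw": 0.065}
    - {"dx": 0,"dy": 0,"dz": 0,"wx": 0,"wy": 0,"wz": 0,"claw": 0.065}
    - {"dx": 0,"dy": 0,"dz": 0,"wx": 0,"wy": 0,"wz": 0,"claw": 0.065}

```text
t: 11.88
eef_pos: [0.5007, -0.2582, 0.1321]
tool_rot: [0.0, 0.76, 0.649, 0.0]
contact_force: [-0.2, 0.7, 1.7]
gripper_width: 0.765
grasp_force: 0.0
```

```bash
python3 - <<'E'
from h import *
im,d,T=shoot("wrist");np.savez("pics/w7.npz",im=im,d=d,T=T)
print(T.round(4).tolist())
P=cloud("wrist",d,T)
hsv=cv2.cvtColor(im,cv2.COLOR_RGB2HSV);org=(hsv[...,0]<16)&(hsv[...,1]>150)
Q=((P-T[:3,3])@T[:3,:3])[org&(np.hypot(P[...,0]-.5,P[...,1]+.25)<.06)&(P[...,2]>.06)]
print("clip in tool",len(Q),np.percentile(Q,[1,50,99],axis=0).round(4).tolist());H=Q[Q[:,2]<Q[:,2].min()+.008];print(rect(H))
E
```

```text
[[0.1565, 0.9877, 0.0011, 0.5007], [0.9877, -0.1565, -0.0003, -0.2582], [-0.0002, 0.0011, -1.0, 0.1321], [0.0, 0.0, 0.0, 1.0]]
clip in tool 5166 [[-0.0121, -0.0559, -0.0963], [0.0034, 0.0046, 0.012], [0.0191, 0.0546, 0.0714]]
(array([15.8, -0.9]), array([117.3,  10.5]), 89.9)
```

Request:
drive_tool:
  increments:
    - {"dx": 0,"dy": 0,"dz": 0.001,"wx": 0,"wy": 0,"wz": 0,"claw": 0.045}
    - {"dx": 0,"dy": 0,"dz": 0,"wx": 0,"wy": 0,"wz": 0,"claw": 0.03}
    - {"dx": 0,"dy": 0,"dz": 0,"wx": 0,"wy": 0,"wz": 0,"claw": 0.0}
    - {"dx": 0,"dy": 0,"dz": 0,"wx": 0,"wy": 0,"wz": 0,"claw": 0.0}
    - {"dx": 0,"dy": 0,"dz": 0,"wx": 0,"wy": 0,"wz": 0,"claw": 0.0}
    - {"dx": 0,"dy": 0,"dz": 0,"wx": 0,"wy": 0,"wz": 0,"claw": 0.0}
    - {"dx": 0,"dy": 0,"dz": 0,"wx": 0,"wy": 0,"wz": 0,"claw": 0.0}
  newtons: 35

```text
t: 12.8
eef_pos: [0.5001, -0.258, 0.1303]
tool_rot: [-0.0, 0.761, 0.649, 0.0]
contact_force: [-0.3, -0.6, -1.2]
gripper_width: -0.003
grasp_force: 0.0
```

```bash
python3 - <<'E'
from h import *
im,d,T=shoot("wrist");np.savez("pics/w8.npz",im=im,d=d,T=T)
im2,d2,_=shoot("scene");np.savez("pics/s8.npz",im=im2,d=d2)
c=np.hstack([cv2.resize(im,(400,300)),cv2.resize(im2[230:390,80:293],(400,300))]);cv2.imwrite("pics/w8.png",c[:,:,::-1])
E
```

```text
(no output)
```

View pics/w8.png

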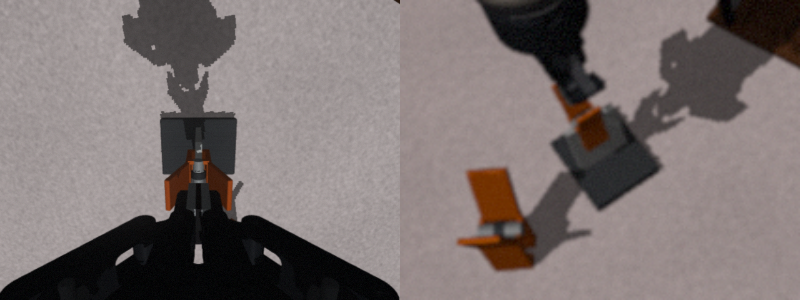

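```bash
python3 - <<'E'
from h import *
z=np.load("pics/w8.npz");im,d,T=z["im"],z["d"],z["T"];P=cloud("wrist",d,T);Q=(P-T[:3,3])@T[:3,:3]
hsv=cv2.cvtColor(im,cv2.COLOR_RGB2HSV);org=(hsv[...,0]<16)&(hsv[...,1]>170)&(hsv[...,2]>60)&(np.hypot(Q[...,0],Q[...,1])<.06)
for lo in np.arange(-.02,.06,.008):
    m=org&(Q[...,2]>lo)&(Q[...,2]<lo+.008)
    if m.sum()>20:
        for s,k in(("-",Q[...,1]<0),("+",Q[...,1]>0)):
            q=Q[m&k]
            if len(q)>5:print("clip z",round(lo,3),s,len(q),np.percentile(q[:,:2],[3,97],axis=0).round(4).tolist())
dark=(im.max(2)<60)&(abs(Q[...,1])<.02)&(abs(Q[...,0])<.04)
for lo in np.arange(-.03,.03,.006):
    q=Q[dark&(Q[...,2]>lo)&(Q[...,2]<lo+.006)]
    if len(q)>10:print("dark z",round(lo,3),len(q),np.percentile(q[:,:2],[3,97],axis=0).round(4).tolist())
z=np.load("pics/s8.npz");P=cloud("scene",z["d"]);Q=(P-T[:3,3])@T[:3,:3];im=z["im"]
hsv=cv2.cvtColor(im,cv2.COLOR_RGB2HSV);org=(hsv[...,0]<16)&(hsv[...,1]>170)&(hsv[...,2]>60)&(np.hypot(Q[...,0],Q[...,1])<.05)
dark=(im.max(2)<70)&(abs(Q[...,1])<.05)&(abs(Q[...,0])<.05)
for n,m in(("S org",org),("S dark",dark)):
  for lo in np.arange(-.03,.05,.01):
    q=Q[m&(Q[...,2]>lo)&(Q[...,2]<lo+.01)]
    if len(q)>4:print(n,round(lo,3),len(q),np.percentile(q[:,:2],[5,95],axis=0).round(4).tolist())
E
```

```text
clip z -0.004 - 589 [[-0.011, -0.0231], [0.0102, -0.0184]]
clip z -0.004 + 548 [[-0.0115, 0.0183], [0.01, 0.0229]]
clip z 0.004 - 291 [[-0.0095, -0.0185], [0.01, -0.0156]]
clip z 0.004 + 264 [[-0.0098, 0.0155], [0.0098, 0.0183]]
clip z 0.012 - 184 [[-0.0047, -0.0156], [0.0093, -0.013]]
clip z 0.012 + 166 [[-0.0045, 0.0129], [0.0095, 0.0155]]
clip z 0.02 - 228 [[-0.008, -0.0131], [0.01, -0.0104]]
clip z 0.02 + 176 [[-0.0075, 0.0103], [0.0097, 0.0129]]
clip z 0.028 - 222 [[-0.0082, -0.0104], [0.0104, -0.0072]]
clip z 0.028 + 183 [[-0.0092, 0.0071], [0.0098, 0.0103]]
clip z 0.036 - 71 [[-0.0058, -0.0093], [0.0119, -0.0046]]
clip z 0.036 + 71 [[-0.0088, 0.0044], [0.0121, 0.0086]]
clip z 0.044 - 6 [[-0.0006, -0.0071], [0.0059, -0.007]]
clip z 0.044 + 23 [[-0.0066, 0.0069], [0.0047, 0.007]]
dark z -0.03 590 [[0.0065, -0.0128], [0.0115, 0.0127]]
dark z -0.024 512 [[0.0063, -0.013], [0.0114, 0.0128]]
dark z -0.018 454 [[0.0065, -0.0128], [0.0114, 0.0126]]
dark z -0.012 316 [[0.0066, -0.0113], [0.0114, 0.0112]]
dark z -0.0 66 [[-0.0093, -0.0198], [0.0114, 0.0198]]
dark z 0.006 117 [[-0.0106, 
[... 234 characters left out ...]
46, 0.0259]]
S org 0.0 22 [[-0.0115, -0.0171], [0.0065, 0.0251]]
S org 0.01 6 [[-0.013, -0.015], [-0.0104, 0.0205]]
S org 0.02 14 [[-0.0106, -0.014], [-0.0007, -0.0059]]
S org 0.03 51 [[-0.0122, -0.0097], [0.0067, 0.0081]]
S org 0.04 14 [[-0.0128, 0.0036], [-0.0005, 0.0135]]
S dark -0.03 6 [[-0.0122, 0.0017], [-0.0109, 0.0071]]
S dark -0.02 7 [[-0.0119, 0.0031], [-0.0058, 0.0153]]
S dark -0.01 5 [[-0.0093, 0.0057], [-0.0072, 0.0091]]
S dark 0.0 9 [[-0.0103, 0.0226], [0.0053, 0.0242]]
S dark 0.01 17 [[-0.0097, 0.0191], [0.0086, 0.0224]]
S dark 0.02 20 [[-0.0116, 0.014], [0.0097, 0.0192]]
S dark 0.03 20 [[-0.0103, -0.0046], [0.0081, 0.0158]]
S dark 0.04 53 [[-0.0128, 0.0042], [0.0192, 0.0138]]
```

```bash
python3 - <<'E'
from h import *
z=np.load("pics/w8.npz");im,d,T=z["im"],z["d"],z["T"];P=cloud("wrist",d,T);Q=(P-T[:3,3])@T[:3,:3]
for lo in np.arange(-.03,.06,.006):
    m=(abs(Q[...,1])<.008)&(abs(Q[...,0])<.03)&(Q[...,2]>lo)&(Q[...,2]<lo+.006)
    if m.sum()>5:
        v,u=np.nonzero(m);q=Q[m];print(round(lo,3),m.sum(),"uv",np.median(u),np.median(v),"xy",np.percentile(q[:,:2],[3,97],axis=0).round(4).tolist(),np.median(im[m],0))
big=cv2.resize(im[230:480,220:420],(640,800),interpolation=cv2.INTER_CUBIC)[:600];g=np.clip(big.astype(float)*2.2,0,255).astype(np.uint8)
cv2.imwrite("pics/w8b.png",g[:,:,::-1])
E
```

```text
-0.03 339 uv 317.0 317.0 xy [[0.0069, -0.0075], [0.0115, 0.0075]] [33. 34. 35.]
-0.024 278 uv 317.5 310.0 xy [[0.0067, -0.0076], [0.0115, 0.0075]] [33. 34. 35.]
-0.018 257 uv 318.0 303.0 xy [[0.0067, -0.0074], [0.0115, 0.0076]] [35. 35. 36.]
-0.012 225 uv 318.0 296.0 xy [[0.0068, -0.0073], [0.0114, 0.0074]] [35. 35. 35.]
-0.006 7 uv 318.0 293.0 xy [[0.0104, -0.0051], [0.0108, 0.004]] [42. 42. 42.]
0.03 524 uv 317.0 278.0 xy [[-0.0067, -0.0078], [0.0115, 0.0076]] [95. 57. 49.]
0.036 426 uv 317.5 266.5 xy [[-0.007, -0.0077], [0.0122, 0.0072]] [78.5 62.  38. ]
0.042 400 uv 318.0 242.0 xy [[-0.0072, -0.0071], [0.0266, 0.007]] [63.  62.5 62.5]
0.048 43 uv 318.0 225.0 xy [[0.0102, -0.0077], [0.0269, 0.0076]] [46. 43. 44.]
0.054 43 uv 316.0 223.0 xy [[-0.0123, -0.0078], [0.0269, 0.0078]] [46. 42. 43.]
```

View pics/w8b.png

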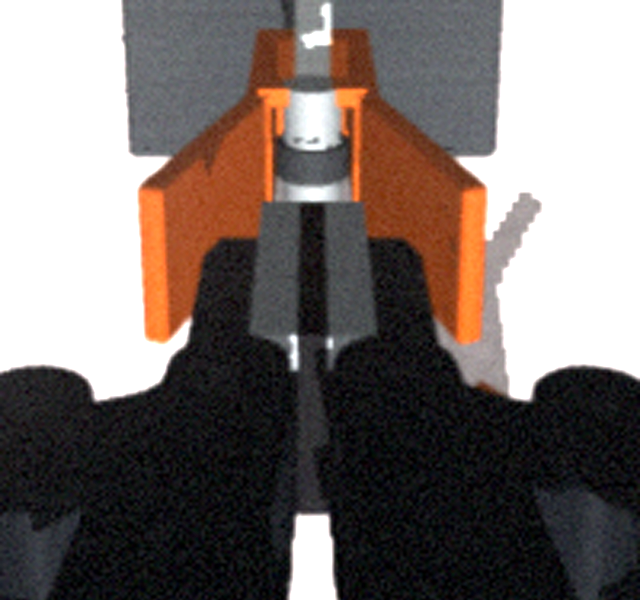

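The crop shows both fingers shut above the handles. Pixel and depth both put the fingertips at tool z ≈ −7 mm, not +25, so the real pads sit about 32 mm higher than described. The clip is untouched and centred. I'll open, check the tips at this opening, and go deeper.

Request:
drive_tool:
  increments:
    - {"dx": 0,"dy": 0,"dz": -0.01,"wx": 0,"wy": 0,"wz": 0,"claw": 0.0}
    - {"dx": 0,"dy": 0,"dz": 0,"wx": 0,"wy": 0,"wz": 0,"claw": 0.065}
    - {"dx": 0,"dy": 0,"dz": 0,"wx": 0,"wy": 0,"wz": 0,"claw": 0.065}
    - {"dx": 0,"dy": 0,"dz": 0,"wx": 0,"wy": 0,"wz": 0,"claw": 0.065}
    - {"dx": 0,"dy": 0,"dz": 0,"wx": 0,"wy": 0,"wz": 0,"claw": 0.065}
    - {"dx": 0,"dy": 0,"dz": 0,"wx": 0,"wy": 0,"wz": 0,"claw": 0.065}

```text
t: 13.65
eef_pos: [0.5001, -0.258, 0.1402]
tool_rot: [-0.0, 0.761, 0.649, -0.0]
contact_force: [-0.7, -0.5, -0.0]
gripper_width: 0.762
grasp_force: 0.0
```

```bash
python3 - <<'E'
from h import *
def tips(im,d,T,nm):
    P=cloud("wrist",d,T);Q=(P-T[:3,3])@T[:3,:3]
    for s in(-1,1):
        m=(s*Q[...,1]>.0)&(abs(Q[...,1])<.06)&(abs(Q[...,0])<.0135)&(Q[...,2]>-.05)&(Q[...,2]<.04)&(im.max(2)<75)&(np.ptp(im,axis=2)<12)
        q=Q[m];print(nm,s,len(q),"z pct",np.percentile(q[:,2],[50,90,98,99.5]).round(4),"inner y",np.percentile(abs(q[:,1]),[1,5]).round(4))
for n in("w3","w8"):
    z=np.load("pics/%s.npz"%n);tips(z["im"],z["d"],z["T"],n)
im,d,T=shoot("wrist");print(T.round(4).tolist());tips(im,d,T,"now")
P=cloud("wrist",d,T);Q=(P-T[:3,3])@T[:3,:3];hsv=cv2.cvtColor(im,cv2.COLOR_RGB2HSV)
m=(hsv[...,0]<16)&(hsv[...,1]>150)&(np.hypot(Q[...,0],Q[...,1])<.04)&(Q[...,2]>0)&(Q[...,2]<.02);print("handle tops",rect(Q[m]))
E
```

```text
w3 -1 2678 z pct [-0.0388 -0.0159 -0.0089 -0.007 ] inner y [0.0036 0.0039]
w3 1 2671 z pct [-0.0387 -0.0158 -0.0091 -0.0071] inner y [0.0035 0.0037]
w8 -1 2701 z pct [-0.0373 -0.0106  0.0364  0.0384] inner y [0.0002 0.0005]
w8 1 2740 z pct [-0.0381 -0.0112  0.0363  0.038 ] inner y [0.0001 0.0005]
[[0.1572, 0.9876, -0.0001, 0.5001], [0.9876, -0.1572, 0.0001, -0.258], [0.0001, -0.0001, -1.0, 0.1402], [0.0, 0.0, 0.0, 1.0]]
now -1 3045 z pct [-0.0328 -0.0167 -0.0116 -0.0098] inner y [0.0323 0.0324]
now 1 3026 z pct [-0.0329 -0.0164 -0.0109 -0.009 ] inner y [0.0319 0.032 ]
handle tops (array([-0.8, -0. ]), array([46.7, 24.4]), 90.0)
```

Clip is centred within 1 mm. The tips are 7–10 mm behind the TCP, so I descend to TCP z ≈ 0.099 (tips ≈ 0.107, 17 mm above the pin).

Request:
drive_tool:
  increments:
    - {"dx": -0.0005,"dy": 0,"dz": 0.02,"wx": 0,"wy": 0,"wz": 0,"claw": 0.065}
    - {"dx": 0,"dy": 0,"dz": 0.015,"wx": 0,"wy": 0,"wz": 0,"claw": 0.065}
    - {"dx": 0,"dy": 0,"dz": 0.006,"wx": 0,"wy": 0,"wz": 0,"claw": 0.065}
    - {"dx": 0,"dy": 0,"dz": 0,"wx": 0,"wy": 0,"wz": 0,"claw": 0.05}
    - {"dx": 0,"dy": 0,"dz": 0,"wx": 0,"wy": 0,"wz": 0,"claw": 0.04}
    - {"dx": 0,"dy": 0,"dz": 0,"wx": 0,"wy": 0,"wz": 0,"claw": 0.03}
    - {"dx": 0,"dy": 0,"dz": 0,"wx": 0,"wy": 0,"wz": 0,"claw": 0.0}
    - {"dx": 0,"dy": 0,"dz": 0,"wx": 0,"wy": 0,"wz": 0,"claw": 0.0}
    - {"dx": 0,"dy": 0,"dz": 0,"wx": 0,"wy": 0,"wz": 0,"claw": 0.0}
    - {"dx": 0,"dy": 0,"dz": 0,"wx": 0,"wy": 0,"wz": 0,"claw": 0.0}
  newtons: 35

```text
t: 14.95
eef_pos: [0.5004, -0.2589, 0.1022]
tool_rot: [0.001, 0.761, 0.649, -0.0]
contact_force: [-7.6, 1.6, 20.8]
gripper_width: 0.217
grasp_force: 34.1
```

Gripped at about 19–20 mm, which is the fully-open stop. Lifting straight up.

Request:
drive_tool:
  increments:
    - {"dx": 0,"dy": 0,"dz": -0.004,"wx": 0,"wy": 0,"wz": 0,"claw": 0.0}
    - {"dx": 0,"dy": 0,"dz": -0.01,"wx": 0,"wy": 0,"wz": 0,"claw": 0.0}
    - {"dx": 0,"dy": 0,"dz": -0.02,"wx": 0,"wy": 0,"wz": 0,"claw": 0.0}
    - {"dx": 0,"dy": 0,"dz": -0.03,"wx": 0,"wy": 0,"wz": 0,"claw": 0.0}
    - {"dx": 0,"dy": 0,"dz": -0.03,"wx": 0,"wy": 0,"wz": 0,"claw": 0.0}
    - {"dx": 0,"dy": 0,"dz": -0.02,"wx": 0,"wy": 0,"wz": 0,"claw": 0.0}
    - {"dx": 0,"dy": 0,"dz": 0,"wx": 0,"wy": 0,"wz": 0,"claw": 0.0}

```text
t: 15.82
eef_pos: [0.5012, -0.2589, 0.2152]
tool_rot: [0.002, 0.761, 0.649, 0.001]
contact_force: [0.3, -0.6, -1.4]
gripper_width: 0.218
grasp_force: 34.3
```

```bash
cat > clipm.py <<'E'
from h import *
im,d,T=shoot("wrist");print(T.round(4).tolist(),"w",round(get_obs()["gripper_width"],3))
P=cloud("wrist",d,T);Q=(P-T[:3,3])@T[:3,:3];hsv=cv2.cvtColor(im,cv2.COLOR_RGB2HSV)
org=(hsv[...,0]<16)&(hsv[...,1]>150)&(hsv[...,2]>40)&(np.hypot(Q[...,0],Q[...,1])<.045)&(Q[...,2]>-.05)&(Q[...,2]<.09)
for lo in np.arange(-.04,.09,.008):
    m=org&(Q[...,2]>lo)&(Q[...,2]<lo+.008)
    if m.sum()>15:
        q=Q[m];print(round(lo,3),m.sum(),np.percentile(q[:,:2],[2,98],axis=0).round(4).tolist(),"inner",[round(float(np.percentile(abs(q[s*q[:,1]>0,1]),3)),4) if (s*q[:,1]>0).sum()>3 else None for s in(-1,1)])
g=(np.ptp(im,axis=2)<14)&(im.mean(2)>90)&(abs(Q[...,1])<.012)&(abs(Q[...,0])<.03)&(Q[...,2]>0)&(Q[...,2]<.05)
if g.sum()>5:print("pin",g.sum(),np.percentile(Q[g],[3,50,97],axis=0).round(4).tolist())
E
python3 - <<'E'
from clipm import *
im2,d2,_=shoot("scene");np.savez("pics/s9.npz",im=im2,d=d2)
a=cv2.resize(im[150:450,170:470],(400,400));b=cv2.resize(im2[190:350,100:260],(400,400))
cv2.imwrite("pics/w9.png",np.clip(np.hstack([a,b])*1.7,0,255).astype(np.uint8)[:,:,::-1])
E
```

```text
[[0.1573, 0.9875, 0.0034, 0.5012], [0.9875, -0.1573, -0.0018, -0.2589], [-0.0012, 0.0037, -1.0, 0.2152], [0.0, 0.0, 0.0, 1.0]] w 0.221
-0.04 1246 [[-0.0109, -0.0094], [0.0114, 0.009]] inner [0.0059, 0.0057]
-0.032 239 [[-0.0066, -0.0092], [0.0121, 0.0085]] inner [0.0058, 0.0056]
-0.024 204 [[-0.0072, -0.0094], [0.012, 0.0086]] inner [0.0059, 0.0056]
-0.016 160 [[-0.0022, -0.0095], [0.0121, 0.0087]] inner [0.006, 0.0056]
-0.008 157 [[-0.0022, -0.0097], [0.0119, 0.0092]] inner [0.0061, 0.0056]
0.0 407 [[-0.0123, -0.0096], [0.0128, 0.0091]] inner [0.004, 0.0031]
0.008 287 [[-0.0125, -0.0131], [0.0129, 0.0121]] inner [0.0036, 0.003]
0.016 221 [[-0.0004, -0.0158], [0.012, 0.0152]] inner [0.0117, 0.0103]
0.024 238 [[-0.0034, -0.0186], [0.0119, 0.0177]] inner [0.0138, 0.0126]
0.032 309 [[-0.0072, -0.0213], [0.0119, 0.0204]] inner [0.0143, 0.0126]
0.04 99 [[-0.0094, -0.0222], [0.0119, 0.0213]] inner [0.015, 0.0129]
pin 454 [[-0.0129, -0.0031, 0.0066], [0.0033, -0.0003, 0.0076], [0.0117, 0.0025, 0.0088]]
```

View pics/w9.png

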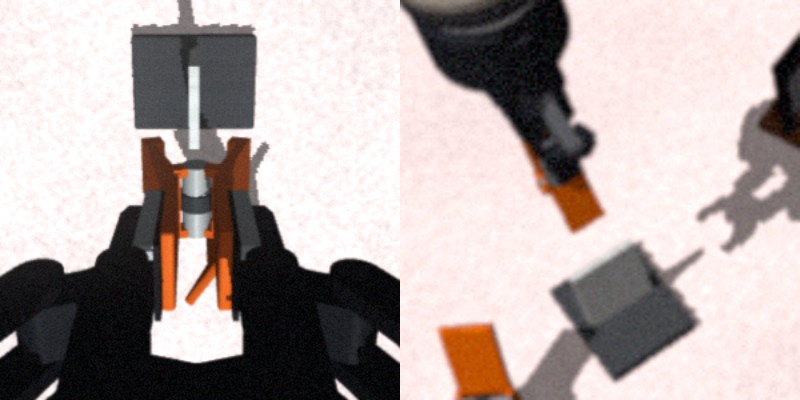

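Picture: the post is empty, and the clip hangs squarely in the fingers with its jaws spread (tips at left-crop (155,150) and (238,150), inner gap ≈ 27 mm). The pin centre is at tool z ≈ 0.0115, and the jaws reach ≈ 0.048. Carrying it over the board.

Request:
drive_tool:
  increments:
    - {"dx": 0.02,"dy": -0.002,"dz": 0,"wx": 0,"wy": 0,"wz": 0,"claw": 0.0}
    - {"dx": 0.04,"dy": -0.004,"dz": 0,"wx": 0,"wy": 0,"wz": 0,"claw": 0.0}
    - {"dx": 0.05,"dy": -0.006,"dz": 0,"wx": 0,"wy": 0,"wz": 0,"claw": 0.0}
    - {"dx": 0.05,"dy": -0.006,"dz": 0,"wx": 0,"wy": 0,"wz": 0,"claw": 0.0}
    - {"dx": 0.05,"dy": -0.006,"dz": 0,"wx": 0,"wy": 0,"wz": 0,"claw": 0.0}
    - {"dx": 0.05,"dy": -0.006,"dz": 0,"wx": 0,"wy": 0,"wz": 0,"claw": 0.0}
    - {"dx": 0.05,"dy": -0.006,"dz": 0,"wx": 0,"wy": 0,"wz": 0,"claw": 0.0}
    - {"dx": 0.05,"dy": -0.006,"dz": 0,"wx": 0,"wy": 0,"wz": 0,"claw": 0.0}
    - {"dx": 0.05,"dy": -0.006,"dz": 0,"wx": 0,"wy": 0,"wz": 0,"claw": 0.0}
    - {"dx": 0.045,"dy": -0.004,"dz": 0,"wx": 0,"wy": 0,"wz": 0,"claw": 0.0}
    - {"dx": 0.029,"dy": -0.003,"dz": 0,"wx": 0,"wy": 0,"wz": 0,"claw": 0.0}
    - {"dx": 0,"dy": 0,"dz": 0,"wx": 0,"wy": 0,"wz": -7.6,"claw": 0.0}
    - {"dx": 0,"dy": 0,"dz": 0,"wx": 0,"wy": 0,"wz": -7.6,"claw": 0.0}
    - {"dx": 0,"dy": 0,"dz": 0,"wx": 0,"wy": 0,"wz": -7.5,"claw": 0.0}
    - {"dx": 0,"dy": 0,"dz": 0,"wx": 0,"wy": 0,"wz": 0,"claw": 0.0}
    - {"dx": 0,"dy": 0,"dz": 0,"wx": 0,"wy": 0,"wz": 0,"claw": 0.0}

```text
t: 17.92
eef_pos: [0.5211, 0.2285, 0.2129]
tool_rot: [-0.0, 0.619, 0.786, -0.0]
contact_force: [0.7, 0.4, -1.1]
gripper_width: 0.221
grasp_force: 34.3
```

```bash
cat > bm.py <<'E'
from clipm import *
b=(P[...,2]>.094)&(P[...,2]<.106)&(np.hypot(P[...,0]-.5236,P[...,1]-.228)<.065)
pale=b&(im[...,0].astype(int)-im[...,2]>20);print("board",pale.sum(),rect(P[pale]),np.median(P[pale][:,2]).round(4),"in tool",rect(Q[pale]))
E
python3 bm.py
```

```text
[[-0.2344, 0.9721, -0.0009, 0.5211], [0.9721, 0.2344, -0.0001, 0.2285], [0.0001, -0.0009, -1.0, 0.2129], [0.0, 0.0, 0.0, 1.0]] w 0.22
-0.04 1247 [[-0.011, -0.0093], [0.0117, 0.0092]] inner [0.0059, 0.0058]
-0.032 271 [[-0.0088, -0.0093], [0.0121, 0.0088]] inner [0.0058, 0.0056]
-0.024 218 [[-0.0046, -0.0092], [0.0121, 0.0088]] inner [0.0059, 0.0056]
-0.016 182 [[-0.0014, -0.0094], [0.0122, 0.0087]] inner [0.006, 0.0056]
-0.008 189 [[-0.0034, -0.0096], [0.0122, 0.0092]] inner [0.006, 0.0056]
0.0 360 [[-0.0123, -0.0096], [0.0128, 0.0093]] inner [0.0039, 0.0035]
0.008 314 [[-0.0122, -0.0131], [0.0129, 0.0125]] inner [0.0041, 0.0029]
0.016 249 [[-0.0005, -0.0158], [0.0121, 0.0152]] inner [0.0114, 0.0099]
0.024 267 [[-0.0037, -0.0186], [0.0121, 0.0178]] inner [0.0136, 0.0126]
0.032 321 [[-0.0068, -0.0213], [0.012, 0.0204]] inner [0.014, 0.0126]
0.04 105 [[-0.0087, -0.0223], [0.012, 0.0209]] inner [0.0141, 0.0128]
pin 430 [[-0.0126, -0.0036, 0.0064], [-0.0048, -0.0003, 0.0076], [0.0118, 0.0025, 0.0091]]
board 1041 (array([520.5, 240.7]), array([ 7.6, 71.6]), 13.9) 0.1003 in tool (array([11.9,  2.4]), array([ 7.6, 71.6]), 89.6)
```

Request:
drive_tool:
  increments:
    - {"dx": 0,"dy": 0.003,"dz": 0.01,"wx": 0,"wy": 0,"wz": -0.2,"claw": 0.0}
    - {"dx": 0,"dy": 0,"dz": 0.02,"wx": 0,"wy": 0,"wz": 0,"claw": 0.0}
    - {"dx": 0,"dy": 0,"dz": 0.02,"wx": 0,"wy": 0,"wz": 0,"claw": 0.0}
    - {"dx": 0,"dy": 0,"dz": 0.006,"wx": 0,"wy": 0,"wz": 0,"claw": 0.0}
    - {"dx": 0,"dy": 0,"dz": 0,"wx": 0,"wy": 0,"wz": 0,"claw": 0.0}

```text
t: 18.6
eef_pos: [0.5244, 0.2287, 0.1565]
tool_rot: [-0.0, 0.617, 0.787, -0.001]
contact_force: [-0.3, -0.1, -0.9]
gripper_width: 0.215
grasp_force: 34.3
```

```bash
python3 bm.py | grep -E "w 0|^0.0[34]|board"
```

```text
[[-0.2395, 0.9709, -0.0013, 0.5244], [0.9709, 0.2395, -0.0003, 0.2287], [0.0, -0.0014, -1.0, 0.1565], [0.0, 0.0, 0.0, 1.0]] w 0.216
0.032 348 [[-0.0065, -0.0213], [0.0121, 0.0203]] inner [0.0132, 0.0126]
0.04 133 [[-0.0092, -0.0229], [0.012, 0.0207]] inner [0.0149, 0.0126]
board 1314 (array([523.9, 227.5]), array([ 7.7, 99.7]), 13.5) 0.1003 in tool (array([-1.1, -0.7]), array([99.7,  7.7]), 0.3)
```

The board lies at tool y −0.7 mm and the jaws centre on −0.6 mm. Final descent.

Request:
drive_tool:
  increments:
    - {"dx": 0,"dy": 0,"dz": 0.01,"wx": 0,"wy": 0,"wz": 0,"claw": 0.0}
    - {"dx": 0,"dy": 0,"dz": 0.01,"wx": 0,"wy": 0,"wz": 0,"claw": 0.0}
    - {"dx": 0,"dy": 0,"dz": 0.009,"wx": 0,"wy": 0,"wz": 0,"claw": 0.0}
    - {"dx": 0,"dy": 0,"dz": 0,"wx": 0,"wy": 0,"wz": 0,"claw": 0.0}
    - {"dx": 0,"dy": 0,"dz": 0,"wx": 0,"wy": 0,"wz": 0,"claw": 0.0}

```text
t: 19.27
eef_pos: [0.5248, 0.2289, 0.1284]
tool_rot: [0.0, 0.617, 0.787, 0.0]
contact_force: [0.1, -0.2, -0.1]
gripper_width: 0.217
grasp_force: 34.3
```

```bash
python3 bm.py; python3 - <<'E'
from h import *
im,d,_=shoot("top");P=cloud("top",d);z=np.load("pics/top0.npz");P0=cloud("top",z["d"])
def r(P,u0,u1,v0,v1,lo,hi):
    m=np.zeros((480,640),bool);m[v0:v1,u0:u1]=1;return rect(P[m&(P[...,2]>lo)&(P[...,2]<hi)])
for nm,a in dict(slate=(250,360,308,360,.08,.12),cup=(205,265,125,185,.04,.1),tamper=(335,375,155,200,.02,.1)).items():print(nm,r(P0,*a),r(P,*a))
E
```

```text
[[-0.2395, 0.9709, 0.0001, 0.5248], [0.9709, 0.2395, 0.0001, 0.2289], [0.0001, 0.0002, -1.0, 0.1284], [0.0, 0.0, 0.0, 1.0]] w 0.217
-0.04 1240 [[-0.0108, -0.0093], [0.0116, 0.0091]] inner [0.0058, 0.0057]
-0.032 266 [[-0.0061, -0.0093], [0.0121, 0.0088]] inner [0.0058, 0.0056]
-0.024 237 [[-0.004, -0.0094], [0.0121, 0.0087]] inner [0.0059, 0.0056]
-0.016 184 [[-0.0026, -0.0095], [0.0121, 0.0088]] inner [0.006, 0.0056]
-0.008 201 [[-0.0027, -0.0097], [0.012, 0.0092]] inner [0.0061, 0.0056]
0.0 404 [[-0.0125, -0.0095], [0.0129, 0.0093]] inner [0.0039, 0.0032]
0.008 358 [[-0.0123, -0.0131], [0.013, 0.0121]] inner [0.0039, 0.003]
0.016 278 [[-0.0002, -0.0158], [0.0121, 0.0151]] inner [0.0108, 0.0098]
0.024 287 [[-0.0034, -0.0186], [0.012, 0.0178]] inner [0.0134, 0.0127]
0.032 369 [[-0.0071, -0.0213], [0.0121, 0.0203]] inner [0.0132, 0.0126]
0.04 180 [[-0.01, -0.0229], [0.012, 0.0211]] inner [0.0138, 0.0126]
pin 432 [[-0.0124, -0.0036, 0.0065], [-0.0047, -0.0003, 0.0077], [0.0118, 0.0025, 0.0092]]
board 2263 (array([524.8, 227.4]), array([ 38.3, 100.3]), 14.0) 0.1003 in tool (array([-1.5, -0.4]), array([ 38.3, 100.3]), 89.8)
slate (array([469.7, -18.6]), array([ 8.1, 99.5]), 12.1) (array([469.7, -18.5]), array([ 8.1, 99.8]), 12.0)
cup (array([798.5, 114.2]), array([83. , 81.9]), 32.3) (array([798.9, 114.3]), array([82.4, 81.8]), 4.4)
tamper (array([ 750. , -108.1]), array([37.3, 34.6]), 39.7) (array([ 751.8, -107.6]), array([35.3, 33.8]), 31.7)
```

```bash
python3 -c "
from station import *
print(hand_in())"
```

```text
the job is handed in; nothing more can be done
None
```

The menu board stands fully down and centred in the stand, and the gripper holds the clip open over its top edge, touching nothing (11 mm above the edge, about 9 mm per side). It was handed in at about 19 s; the slate, cup and tamper did not move. I viewed 11 pictures, one over your limit of 10.

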